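# Hang the check weight on the hanging scale's snap hook

## Robot

A 6-joint arm with a two-finger parallel gripper is mounted at the origin on the work surface. World frame = base frame: x ahead of the robot, y to its left, z up, the work surface at z = 0. Lengths are in mm, angles in rad, forces in N, time in s.
With the tool pointing down it reaches from about 275 to 1000 mm from the base axis. Payload 8.4 kg.
Tool frame: the origin (TCP) lies midway between the tips of the shut fingers; the grasp point (between the pads) lies 19 mm behind it; z points along the fingers, y is the line along which they close (so a half turn about z gives the same grasp; the last joint's range is limited). The gripper opens to 85 mm and grips with 20 to 120 N. Pads are 22 mm wide; open, the fingers measure 114 mm over their backs; the gripper's body (76 mm by 85 mm) begins 54 mm behind the grasp point. The pads swing forward as they close: fully open they stand 13 mm farther back than shut.
Start: joints at [-1.261, 0.353, 1.633, -0, 1.155, -0.002], TCP at [191.731, -594.867, 231.281] pointing down, gripper open.
Joint ranges: [-2.63, 2.63], [-0.92, 2.1], [0.06, 2.66], [-1.3, 4.44], [0, 2.69], [-3.02, 3.02]. Speed limits (rad/s): [2.22, 2.22, 2.79, 3.14, 3.14, 3.14].

## Interface

Orientations are given as [roll, pitch, yaw] about the fixed x, y, z axes, in that order (R = Rz(yaw) Ry(pitch) Rx(roll)).
In Python, from rig import monitor, imaging, r gives the robot as it stands.
- The arm moves only by the tool drive_tool, never from a script. Its argument "plan" is a list of rows, each an object of numbers: "x", "y", "z": the shift along the tool's x, y, z in units of 50 mm (1.0 is 50 mm); "ax", "ay", "az": the turn, a rotation vector about the tool's x, y, z in units of 6 degrees (1.0 is 6 degrees); "hand": the finger opening in mm, from 0 to 85.4. In form: [{"x": .., "y": .., "z": .., "ax": .., "ay": .., "az": .., "hand": ..}, ...]. A call has 1 to 8 rows; each row is the pose to reach, as a shift and turn from the pose commanded when the call began, along the tool's axes at that moment; what a row does not reach only later rows make up. A row lasts 1/10 s, in which the tool goes at most 50 mm and 8.59 degrees, less where a joint would pass 70% of its speed; a pose out of reach is approached as far as the arm can. A call with a gripper value outside its range is refused whole. The fingers move at their own pace and stop on an object; "grip_force" is the grip in N (left out, the last holds). Time passes only in rows, so rows that repeat a pose let the fingers close. It gives the time, the measured TCP pose, the force, the opening and the grip force at its end, in the units of the state.
- monitor.sense(): the state, without advancing time (a new reading comes with each control period).
- imaging.grab_frame(name): name is "side" or "top" or "wrist"; returns the picture (384x512x3 uint8, red, green, blue); there is no depth.
- imaging.camera_info(name): a dict with "mtx" (3x3 intrinsics, pixels), "R" (3x3) and "t" (3): a world point X has camera coordinates R X + t. Camera axes: x right, y down, z forward; pixel columns grow to the right and rows downward; lengths in mm; the calibration is good to about 2 mm. A picture is of the moment at which its call begins: read the wrist's pose just before it. camera_info takes no time and is no camera call; for the wrist camera it gives the pose at the moment of the call.
- r.sign_off(): hands the job in; it is judged then, once.
The state is a dict: "clock": time; "qpos": joint angles; "qvel": joint speeds; "joint_efforts": joint torques, N m; "eef_pos": TCP position; "tcp_rot": TCP orientation; "contact_force": force on the tool from outside, world axes, zero at the start; "wrist_torque": the same for the moment, N m; "opening": opening from 0.0 (shut) to 1.0 (fully open); "grasp_force": force on a finger pad.
Only numpy, scipy, OpenCV 4.12 (cv2) and the standard library are available. Lean on these libraries where they do the work, as an engineer would, in place of code of your own. Each camera call takes 0.05 s, during which the arm holds its last target. There are 200 camera calls.

## Task

Check the hanging scale: pick up the steel check weight that has a ring on top, press its ring through the sprung gate of the scale's snap hook until the gate snaps shut behind it, and leave the weight hanging freely in the hook with its whole load on the scale. The scale is delicate: never push or pull on it, or on its stand, with more than 18 N. Leave everything else on the bench where it stands.

Things in the scene. Friction and masses are not known exactly. Their poses are not given: they have to be found in the camera images.
- weight: Check weight to hang: steel block 30 x 36 x 50 mm (its x, y, z), 0.3 to 0.5 kg, on the bench, an upright ring on top. Origin: centre of its underside. The ring (wire 5 mm thick, hole 30 mm) stands in the block's y-z plane, its hole looking along the block's x; its lowest wire is half sunk into the block's top. Grip the block's flat sides across y (36 mm).
- ring_top (a point): Middle of the wire at the very top of the weight's ring, 85 mm above the block's underside. This piece of wire has to go into the hook.
- stand: Bolted-down stand of the hanging scale. Origin: on the bench roughly under the hook (which hangs up to 35 mm off it along x). Its x is the way the ring is pushed into the hook. Post (20 mm thick, foot 100 x 100 x 12 mm) 120 mm to +x and 60 mm to +y of the origin, a boom overhead. The scale's head (box 70 x 70 x 80 mm) begins 88 mm above hook_mouth. Hook height differs by up to 50 mm between runs.
- hook_mouth (a point): Point in the gap the gate closes, right above the hook's nose; axes as the stand's. The hook, 6 mm round steel bar in the stand's x-z plane, hangs with its mouth to -x. Bring the ring's wire in with its middle at this height or up to 2 mm above; it is past the nose when 5.5 to 8 mm behind (+x) this point as it then is. See hook_nose for the hook's free play.
- hook_nose (a point): Rounded top of the hook's nose (bar 6 mm), 5 mm below hook_mouth. Inside, nose and spine are 14 mm apart; the hook's lowest part is 19.5 mm below. The hook hangs on a loose runner: pushed along +x with 1 N it first slides back 5 to 25 mm (not known beforehand) to a stop and stays there; only then can the gate be pressed open, and the hook yields 0.3 mm per N more.
- gate_hinge (a point): Hinge of the gate, 20 mm above and 6 mm behind (+x) hook_mouth. The gate, a 4 mm bar, hangs from here to just inside the nose.
- hook_seat (a point): Where the middle of the ring's wire lies when it rests in the hook's bow: 16 mm below and 9.5 mm behind hook_mouth. Moves with the hook.
- gate (a joint): Angle of the sprung gate: 0 = shut, 0.40 = open against its stop. It swings inward (+x) about its upper end; at hook_mouth's height it takes about 2 N to start and 4 N to open fully, beyond that the push rises steeply. It springs shut by itself once the wire has gone down past its lower end into the bow.
- scale (a joint): How far the scale's spring is pulled down, in m: 0 = no load, 1 mm per N, stop at 12 mm. The hook goes down with it.
- knob_weight: Bystander: cylindrical steel weight, 32 mm across, 48 mm high, with a knob and no ring; origin under its centre. Leave it.
- bowl: Bystander: amber glass bowl, 110 mm across, 50 mm high; origin under its centre. Leave it.
- beaker: Bystander: glass beaker, 124 mm across, 170 mm high; origin under its centre. Leave it.
- spatula: Bystander: spatula lying on the bench. Leave it.
- dropper0: Bystander: one of four amber dropper bottles in a row at the far side, 29 mm across, 98 mm high. Leave it.
- dropper1: Bystander: one of four amber dropper bottles in a row at the far side, 29 mm across, 98 mm high. Leave it.
- dropper2: Bystander: one of four amber dropper bottles in a row at the far side, 29 mm across, 98 mm high. Leave it.
- dropper3: Bystander: one of four amber dropper bottles in a row at the far side, 29 mm across, 98 mm high. Leave it.
There are look-alikes about, which are no part of the job. Leave any green or pink look-alike of the weight alone.

How it is judged (in metres and radians):
On the way, in this order (a step that is already met when the one before it is completed fails the run):
1. the weight is lifted and its ring presses the hook's gate open (value of joint gate above 0.15 rad and distance between ring_top and hook_mouth below 0.02 m and height (world z) of weight above 0.03 m), for 0.05 s.
2. the ring's wire is in the bow and the gate has snapped shut behind it (value of joint gate below 0.04 rad and distance between ring_top and hook_seat below 0.012 m), for 0.1 s.
At the end, for the whole second after the job is handed in: The weight hangs upright (within 0.3 rad) and nearly still (under 0.08 m/s) in the hook, clear of the bench, the ring's wire within 8 mm of its seat in the bow, the gate shut (under 0.04 rad), the scale pulled down by more than 2 mm (value of joint gate below 0.04 rad and distance between ring_top and hook_seat below 0.008 m and value of joint scale above 0.002 m and height (world z) of weight above 0.03 m and angle between weight's own z axis and vertical below 0.3 rad and linear speed of weight below 0.08 m/s); the robot touches nothing.
It fails at once if the weight or the robot pushes or pulls on the scale, its hook or its stand with more than 18 N (contact force between any of weight, the arm, the fingers and stand above 18 N).
It fails at once if another thing on the bench is moved by more than 20 mm (distance of any of knob_weight, bowl, beaker, spatula, dropper0, dropper1, dropper2, dropper3 from where it was at the start of the episode above 0.02 m).
It also fails if it takes over 58 s, if anything falls off the work surface, if the arm or the gripper's body presses on something with over 40 N, if the wrist force passes 120 N, or if a joint passes its speed limit or range.

## Working session

There is one attempt and no reset: what is moved stays moved. The work goes in short steps, Python scripts to look and compute and a tool call to move; the robot and the scene stay as the last step left them, time stands still between calls to the robot, and variables do not carry over. Pictures are saved under pics/ and viewed, at most 10 in all, crops included, and the job is handed in when it is done.

Besides the shell and the picture viewer there is one more tool, called after ">>>" by a JSON object that holds its "op" and its "data". drive_tool: Moves the arm, as the interface text tells. Its arguments: {"type":"object","properties":{"plan":{"type":"array","items":{"type":"object","properties":{"x":{"type":"number"},"y":{"type":"number"},"z":{"type":"number"},"ax":{"type":"number"},"ay":{"type":"number"},"az":{"type":"number"},"hand":{"type":"number"}}}},"grip_force":{"type":"number"}},"required":["plan"]}

```bash
mkdir -p pics; ls
python3 - <<'E'
from rig import monitor, imaging, r
import cv2,numpy as np
for n in ("side","top"):
    im=imaging.grab_frame(n); cv2.imwrite(f"pics/{n}0.png",cv2.resize(im[:,:,::-1],(800,600),interpolation=cv2.INTER_CUBIC)); cv2.imwrite(f"raw_{n}0.png",im[:,:,::-1])
    c=imaging.camera_info(n); print(n,np.round(c["mtx"],1).tolist(),np.round(c["R"],3).tolist(),np.round(c["t"],1), -c["R"].T@c["t"] if hasattr(c["R"],"T") else "")
s=monitor.sense(); print(s)
E
```

```text
pics
side [[388.5, 0.0, 258.3], [0.0, 388.5, 190.3], [0.0, 0.0, 1.0]] [[-0.971, -0.24, 0.022], [-0.152, 0.54, -0.828], [0.187, -0.807, -0.56]] [ 534.4  244.6 1082.3] [353.69741445 869.72680388 797.06548046]
top [[400.3, 0.0, 254.0], [0.0, 400.3, 184.5], [0.0, 0.0, 1.0]] [[-0.005, -1.0, 0.0], [-0.99, 0.005, -0.141], [0.141, -0.001, -0.99]] [ -62.5  592.9 1421.4] [ 386.37880997  -63.93457013 1490.74878444]
{'clock': 0.1, 'qpos': array([-1.26144769e+00,  3.53629142e-01,  1.63405143e+00, -3.12636377e-06,
        1.15519912e+00, -2.41051914e-03]), 'qvel': array([ 0.00064464, -0.00186158, -0.00354361,  0.00112227, -0.00113735,
       -0.00038836]), 'joint_efforts': array([-1.00492209e-03, -6.06361556e+01, -3.42817318e+01,  4.07518337e-05,
        3.81680700e-03, -2.31473997e-06]), 'eef_pos': array([ 191.57173276, -594.46930142,  230.6089332 ]), 'tcp_rot': array([-3.14030562e+00, -2.43820169e-07,  3.11760423e-01]), 'contact_force': array([ 0.20067524,  0.1222196 , -0.69750742]), 'wrist_torque': array([-0.03394541,  0.00966477,  0.06549018]), 'grasp_force': 0.0, 'opening': 1.002104136773952}
```

View pics/side0.png

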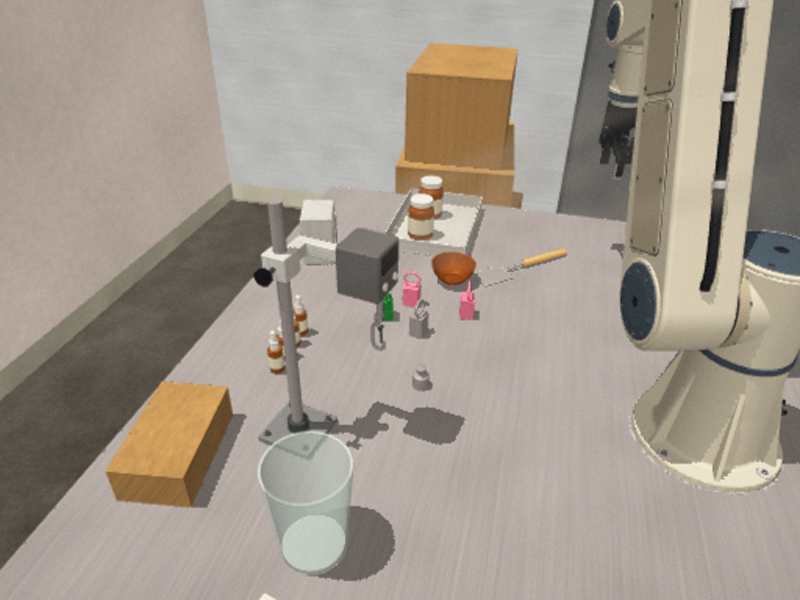

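View pics/top0.png

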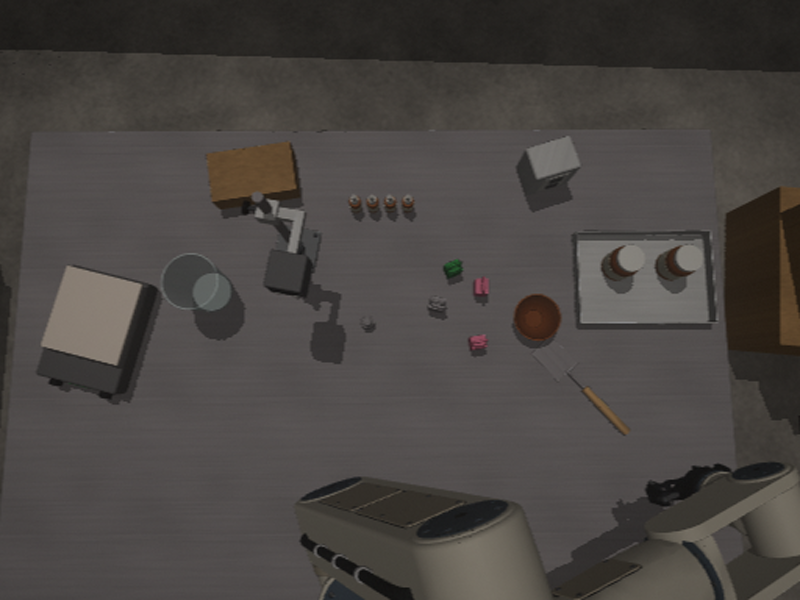

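Side view: the ringed grey weight is at (419,322), the hook at (377,330) under the dark head, and the post foot at (298,430). Possible mix-ups in the top view: green (453,268), pink (481,287) and (478,342), and the grey knob weight (367,323). I choose the bare-steel ringed one at (437,305) and check it in a close crop.

```bash
cat > h.py <<'E'
import numpy as np,cv2
from rig import monitor, imaging, r
def P(n):
    c=imaging.camera_info(n); return np.array(c["mtx"])@np.c_[np.array(c["R"]),np.array(c["t"])]
def onplane(n,uv,z):
    M=P(n); H=M[:,[0,1,3]].copy(); H[:,2]+=M[:,2]*z
    q=np.linalg.solve(H,[*uv,1]); return q[:2]/q[2]
def tri(a,b,na="side",nb="top"):
    X=cv2.triangulatePoints(P(na),P(nb),np.array(a,float).reshape(2,1),np.array(b,float).reshape(2,1)).ravel(); return X[:3]/X[3]
def proj(n,X):
    q=P(n)@np.append(X,1); return q[:2]/q[2]
def crop(im,x0,y0,w,h,k): return cv2.resize(im[y0:y0+h,x0:x0+w],None,fx=k,fy=k,interpolation=cv2.INTER_CUBIC)
E
python3 - <<'E'
from h import *
s=cv2.imread("raw_side0.png");t=cv2.imread("raw_top0.png")
a=crop(s,160,125,130,170,3.4); b=crop(t,140,110,180,115,2)
a=crop(s,215,165,70,90,6.5) ; b=crop(t,150,115,160,110,2.3)
b=cv2.resize(b,(368,253)); o=np.zeros((590,830,3),np.uint8); o[:a.shape[0],:455]=a; o[:253,460:828]=b
cc=crop(s,150,240,70,60,5); o[260:560,460:810]=cc
cv2.imwrite("pics/c1.png",o[:590,:800])
k=.64
for nm,a,z in (("weight",(437,305),50),("knob",(367,323),30),("green",(453,268),50)): print(nm,onplane("top",np.array(a)*k,z))
print("weight side",onplane("side",np.array((419,330))*k,25), "post foot side",onplane("side",np.array((298,428))*k,12))
print("head tri",tri(np.array((350,236))*k,np.array((288,272))*k))
E
```

```text
weight [ 551.88009989 -158.1913467 ]
knob [512.58887701   4.90683497]
green [ 638.71387164 -196.80085466]
weight side [ 550.61547055 -132.72471765] post foot side [695.46236061 182.72761037]
head tri [589.96245184 134.73722269 378.15361875]
```

View pics/c1.png

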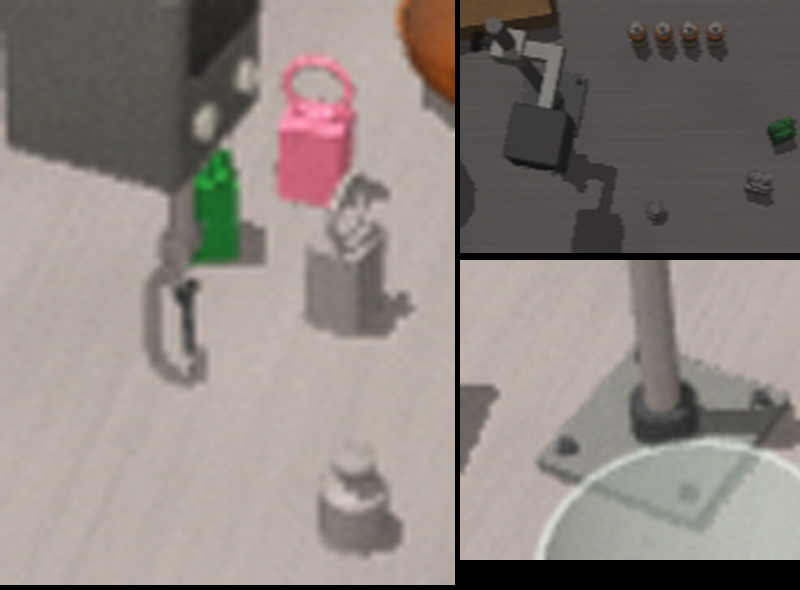

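The crop shows the grey ringed weight at crop (345,290), its ring seen nearly edge-on. The hook has its gate and mouth on the image right (nose near (200,355)), and the foot plate corners are clear.

Run:
```python
from h import *
cc=lambda u,v:((u-460)/5+150,(v-260)/5+240)
C=[onplane("side",cc(*p),12) for p in ((540,462),(635,350),(790,400),(700,528))]
print(np.round(C,1)); m=np.mean(C,0); print("centre",m)
for i in range(4):
    d=C[(i+1)%4]-C[i]; print(np.degrees(np.arctan2(d[1],d[0])),np.linalg.norm(d))
# head from top: corners in the crop (top-left start 150,115, scale 2.3)
tt=lambda u,v:((u-460)/2.3+150,v/2.3+115)
for p in ((514,103),(575,117),(565,168),(503,158)): print("head",onplane("top",tt(*p),380))
aa=lambda u,v:(u/6.5+215,v/6.5+165)
# hook plane for candidate yaws
print("knob side",onplane("side",aa(355,545),0))
for yaw in np.radians((-40,-30,-20,-10,0,10)):
    R=np.array([[np.cos(yaw),-np.sin(yaw)],[np.sin(yaw),np.cos(yaw)]]); o=m-R@[120,60]
    M=P("side"); uv=aa(198,348); n=R[:,1]
    # solve for X with plane n.(X-o)=0
    A=np.array([M[0]-uv[0]*M[2],M[1]-uv[1]*M[2],[*n,0,-n@o]]); X=np.linalg.solve(A[:,:3],-A[:,3])
    print(np.degrees(yaw),"origin",o.round(1),"nose",X.round(1),"along x",(R.T@(X[:2]-o))[0].round(1))
```

```text
[[750.  221.7]
 [734.4 129.5]
 [636.4 143.8]
 [651.4 242. ]]
centre [693.06749525 184.25659371]
-99.61135964708595 93.43460209828298
171.7162635290802 99.0125832224954
81.32845865468492 99.3750579246682
-11.679292378270038 100.68154147113854
head [616.18164612 162.24193305]
head [598.31956723  87.01872319]
head [535.26928167  98.29642595]
head [547.93182385 174.04562255]
knob side [511.79836571  15.95795032]
-40.0 origin [562.6 215.4] nose [523.8 248.  289.1] along x -50.7
-29.999999999999996 origin [559.1 192.3] nose [535.2 206.1 254.9] along x -27.6
-20.0 origin [559.8 168.9] nose [543.8 174.7 229.3] along x -17.0
-10.0 origin [564.5 146. ] nose [551.  148.4 207.8] along x -13.7
0.0 origin [573.1 124.3] nose [557.6 124.3 188.1] along x -15.5
10.0 origin [585.3 104.3] nose [564.1 100.6 168.7] along x -21.6
```

```bash
cat >> h.py <<'E'
from scipy.spatial.transform import Rotation as Ro
def RT(yaw,down):   # tool pointing 'down' deg below horizontal, heading yaw deg
    y,d=np.radians([yaw,down]); z=np.array([np.cos(d)*np.cos(y),np.cos(d)*np.sin(y),-np.sin(d)]); yy=np.array([np.sin(y),-np.cos(y),0])
    return np.c_[np.cross(yy,z),yy,z]
def go(pos,R,grasp=False):  # units from the present pose; pos = TCP (or grasp point)
    s=monitor.sense(); R0=Ro.from_euler("xyz",s["tcp_rot"]).as_matrix(); pos=np.array(pos,float)
    if grasp: pos=pos+19*R[:,2]
    d=R0.T@(pos-s["eef_pos"])/50; w=Ro.from_matrix(R0.T@R).as_rotvec(degrees=True)/6
    print("t",round(s["clock"],2),"tcp",s["eef_pos"].round(1),"F",s["contact_force"].round(1),"rows",round(max(np.linalg.norm(d),np.linalg.norm(w)*6/8.59),1),"\n",{k:round(float(v),3) for k,v in zip(("x","y","z","ax","ay","az"),[*d,*w])})
E
python3 - <<'E'
from h import *
s=monitor.sense(); R0=Ro.from_euler("xyz",s["tcp_rot"]).as_matrix(); c=imaging.camera_info("wrist"); Rc=np.array(c["R"]); p=-Rc.T@c["t"]
print("cam in tool",R0.T@(p-s["eef_pos"]),"\n",(Rc@R0).round(3),np.array(c["mtx"])[0])
for n,a in (("p1",(481,287)),("p2",(478,342)),("bowl",(537,317))): print(n,onplane("top",np.array(a)*.64,40))
go((420,-150,190),RT(0,35))
E
```

```text
cam in tool [  65.70921817    0.5615825  -142.31840255] 
 [[ 0.001  1.     0.001]
 [-0.965  0.001 -0.261]
 [-0.261 -0.001  0.965]] [275.53781123   0.         260.9269488 ]
p1 [ 594.96963037 -262.54580387]
p2 [ 466.40464662 -252.53539065]
bowl [ 523.79409866 -391.20905478]
t 0.1 tcp [ 191.6 -594.5  230.6] F [ 0.2  0.1 -0.7] rows 10.0 
 {'x': 7.075, 'y': -7.058, 'z': 0.821, 'ax': -1.44, 'ay': 9.092, 'az': 2.738}
```

>>> {"op": "drive_tool", "data": {"plan": [{"x": 0.9,"y": -0.9,"z": 0.1,"hand": 60},{"x": 1.8,"y": -1.8,"z": 0.2,"ay": 0.6,"hand": 60},{"x": 2.5,"y": -2.5,"z": 0.3,"ax": -0.2,"ay": 1.5,"az": 0.4,"hand": 60},{"x": 3.2,"y": -3.2,"z": 0.4,"ax": -0.4,"ay": 2.8,"az": 0.8,"hand": 60},{"x": 3.9,"y": -3.9,"z": 0.5,"ax": -0.6,"ay": 4.1,"az": 1.2,"hand": 60},{"x": 4.6,"y": -4.6,"z": 0.6,"ax": -0.9,"ay": 5.4,"az": 1.6,"hand": 60},{"x": 5.3,"y": -5.3,"z": 0.7,"ax": -1.1,"ay": 6.6,"az": 2.0,"hand": 60},{"x": 6.0,"y": -6.0,"z": 0.8,"ax": -1.3,"ay": 7.8,"az": 2.4,"hand": 60}]}}

```text
invalid input
```

Run:
```python
from h import *
go((420,-150,190),RT(0,35)); print(monitor.sense()["qpos"].round(2))
```

```text
t 0.1 tcp [ 191.6 -594.5  230.6] F [ 0.2  0.1 -0.7] rows 10.0 
 {'x': 7.075, 'y': -7.058, 'z': 0.821, 'ax': -1.44, 'ay': 9.092, 'az': 2.738}
[-1.26  0.35  1.63 -0.    1.16 -0.  ]
```

>>> {"op": "drive_tool", "data": {"plan": [{"x": 0.9,"y": -0.9,"z": 0.1,"ax": 0,"ay": 0,"az": 0,"hand": 60},{"x": 1.8,"y": -1.8,"z": 0.2,"ax": -0.1,"ay": 0.6,"az": 0.2,"hand": 60},{"x": 2.5,"y": -2.5,"z": 0.3,"ax": -0.2,"ay": 1.5,"az": 0.4,"hand": 60},{"x": 3.2,"y": -3.2,"z": 0.4,"ax": -0.4,"ay": 2.8,"az": 0.8,"hand": 60},{"x": 3.9,"y": -3.9,"z": 0.5,"ax": -0.6,"ay": 4.1,"az": 1.2,"hand": 60},{"x": 4.6,"y": -4.6,"z": 0.6,"ax": -0.9,"ay": 5.4,"az": 1.6,"hand": 60},{"x": 5.3,"y": -5.3,"z": 0.7,"ax": -1.1,"ay": 6.6,"az": 2.0,"hand": 60},{"x": 6.0,"y": -6.0,"z": 0.8,"ax": -1.3,"ay": 7.8,"az": 2.4,"hand": 60}], "grip_force": 40}}

```text
clock: 0.9
eef_pos: [363.4, -261.0, 196.6]
tcp_rot: [3.105, -0.778, 0.085]
contact_force: [1.4, 0.2, -0.6]
opening: 0.702
grasp_force: 0.0
```

Run:
```python
from h import *
go((420,-150,190),RT(0,35)); print(monitor.sense()["qpos"].round(2))
```

```text
t 0.9 tcp [ 363.4 -261.   196.6] F [ 1.4  0.2 -0.6] rows 2.5 
 {'x': 0.846, 'y': -2.152, 'z': 0.939, 'ax': -0.272, 'ay': 1.729, 'az': 0.558}
[-1.15  0.05  2.41  1.22  0.76 -0.61]
```

>>> {"op": "drive_tool", "data": {"plan": [{"x": 0.3,"y": -0.7,"z": 0.3,"ax": -0.1,"ay": 0.6,"az": 0.2,"hand": 60},{"x": 0.6,"y": -1.4,"z": 0.6,"ax": -0.2,"ay": 1.2,"az": 0.4,"hand": 60},{"x": 0.85,"y": -2.15,"z": 0.9,"ax": -0.27,"ay": 1.7,"az": 0.56,"hand": 60},{"x": 0.85,"y": -2.15,"z": 0.9,"ax": -0.27,"ay": 1.7,"az": 0.56,"hand": 60},{"x": 0.85,"y": -2.15,"z": 0.9,"ax": -0.27,"ay": 1.7,"az": 0.56,"hand": 60}]}}

```text
clock: 1.4
eef_pos: [418.1, -149.3, 190.3]
tcp_rot: [-3.138, -0.952, 0.002]
contact_force: [0.5, -0.7, -0.4]
opening: 0.703
grasp_force: 0.0
```

Run:
```python
from h import *
go((420,-150,190),RT(0,35)); print(monitor.sense()["qpos"].round(2), proj("wrist",(552,-150,25)),proj("wrist",(551,147,210)))
im=imaging.grab_frame("wrist"); cv2.imwrite("raw_w1.png",im[:,:,::-1]); cv2.imwrite("pics/w1.png",cv2.resize(im[:,:,::-1],(800,600),interpolation=cv2.INTER_CUBIC))
```

```text
t 1.4 tcp [ 418.1 -149.3  190.3] F [ 0.5 -0.7 -0.4] rows 0.1 
 {'x': 0.017, 'y': 0.015, 'z': 0.036, 'ax': -0.053, 'ay': 0.077, 'az': 0.011}
[-0.83  0.08  2.62  1.95  0.71 -1.05] [262.02944701 212.8266955 ] [-100.77037579   82.40399095]
```

View pics/w1.png

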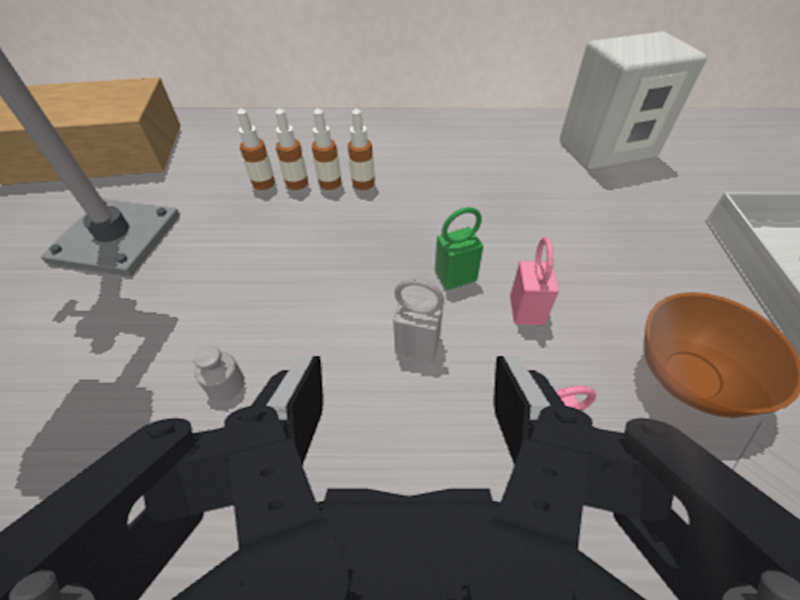

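The wrist view shows the steel ringed weight at (418,320), ring facing the camera. The knob weight (218,375), green, and pink look-alikes are clear of it. I zoom in for its yaw.

Run:
```python
from h import *
im=cv2.imread("raw_w1.png"); cv2.imwrite("pics/w1c.png",crop(im,235,170,65,70,8))
```

```text
(no output)
```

View pics/w1c.png

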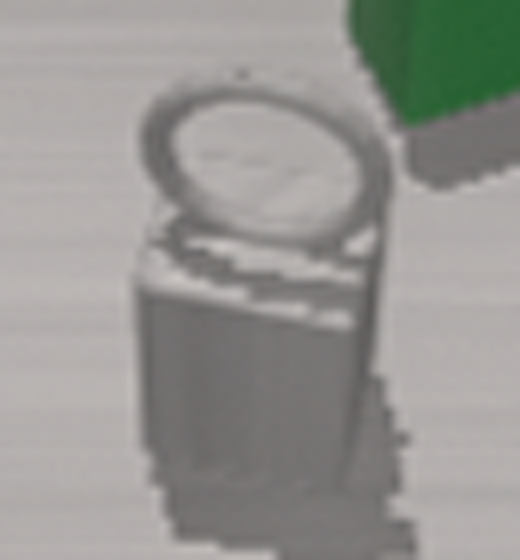

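Crop: the front-top corners are at (137,287) and (353,328), back-top right at (381,235), ring top near (255,82).

Run:
```python
from h import *
f=lambda u,v:(235+u/8,170+v/8)
a,b,c=[onplane("wrist",f(*p),50) for p in ((137,287),(353,328),(381,235))]
d=b-a; print(a,b,c,np.linalg.norm(d),np.degrees(np.arctan2(d[1],d[0]))+90, np.linalg.norm(c-b),"centre",(a+c)/2)
y=np.radians(np.degrees(np.arctan2(d[1],d[0]))+90); cen=(a+b)/2+15*np.array([np.cos(y),np.sin(y)]); print("cen2",cen,"ring top pred",proj("wrist",(*cen,85)),f(255,82))
for yaw in (-25,-20,-15,-10): print(yaw,[ (proj("wrist",(*(cen+Ro.from_euler("z",yaw,degrees=True).as_matrix()[:2,:2]@p),50))-(235,170))*8 for p in ((-15,18),(-15,-18),(15,-18),(15,18))])
```

```text
[ 546.02733789 -139.12037143] [ 538.31095958 -172.5909677 ] [ 556.48438545 -177.71155101] 34.34855614430226 -12.982255273046476 18.881042914348455 centre [ 551.25586167 -158.41596122]
cen2 [ 556.78574403 -159.22540872] ring top pred [268.65529171 180.83445203] (266.875, 180.25)
-25 [array([121.62325027, 262.62090618]), array([331.5116063 , 342.44336947]), array([405.14250527, 204.26909246]), array([203.16988683, 131.92891293])]
-20 [array([125.11805844, 272.53236877]), array([343.1175513 , 337.40906281]), array([400.75601665, 194.83566896]), array([192.17756878, 136.26257846])]
-15 [array([129.72017488, 282.20893877]), array([354.06248288, 331.57169951]), array([395.38316127, 185.75331234]), array([181.68098077, 141.32408322])]
-10 [array([135.40430597, 291.57057776]), array([364.25817132, 324.98538466]), array([389.07264897, 177.08407516]), array([171.75478645, 147.08294975])]
```

Run:
```python
from h import *
R=RT(-13,30); g=np.array((556,-159,28.))
go(g-70*R[:,2],R,True); go(g,R,True)
```

```text
t 1.45 tcp [ 418.6 -150.6  190.9] F [-0.  -0.7  0.9] rows 3.3 
 {'x': -1.145, 'y': -0.017, 'z': 3.132, 'ax': -1.87, 'ay': 0.902, 'az': 1.187}
t 1.45 tcp [ 418.6 -150.6  190.9] F [-0.  -0.7  0.9] rows 4.6 
 {'x': -1.032, 'y': 0.262, 'z': 4.499, 'ax': -1.87, 'ay': 0.902, 'az': 1.187}
```

>>> {"op": "drive_tool", "data": {"plan": [{"x": -0.3,"y": 0,"z": 0.7,"ax": -0.5,"ay": 0.2,"az": 0.3,"hand": 60},{"x": -0.6,"y": 0,"z": 1.5,"ax": -1.0,"ay": 0.5,"az": 0.6,"hand": 60},{"x": -0.9,"y": 0,"z": 2.3,"ax": -1.5,"ay": 0.7,"az": 0.9,"hand": 60},{"x": -1.145,"y": -0.017,"z": 3.13,"ax": -1.87,"ay": 0.9,"az": 1.187,"hand": 60},{"x": -1.145,"y": -0.017,"z": 3.13,"ax": -1.87,"ay": 0.9,"az": 1.187,"hand": 60},{"x": -1.145,"y": -0.017,"z": 3.13,"ax": -1.87,"ay": 0.9,"az": 1.187,"hand": 60}]}}

```text
clock: 2.05
eef_pos: [515.3, -150.4, 52.3]
tcp_rot: [3.14, -1.05, -0.227]
contact_force: [-0.1, -0.5, -0.0]
opening: 0.701
grasp_force: 0.0
```

Run:
```python
from h import *
R=RT(-13,30); g=np.array((556,-159,28.))
go(g,R,True);print(monitor.sense()["qpos"].round(2))
im=imaging.grab_frame("wrist"); cv2.imwrite("raw_w2.png",im[:,:,::-1]); cv2.imwrite("pics/w2.png",crop(im[:,:,::-1],150,140,220,165,3.6))
```

```text
t 2.05 tcp [ 515.3 -150.4   52.3] F [-0.1 -0.5 -0. ] rows 1.3 
 {'x': -0.009, 'y': -0.019, 'z': 1.344, 'ax': 0.02, 'ay': -0.029, 'az': -0.002}
[-0.36  0.79  2.57  3.02  1.27 -1.6 ]
```

View pics/w2.png

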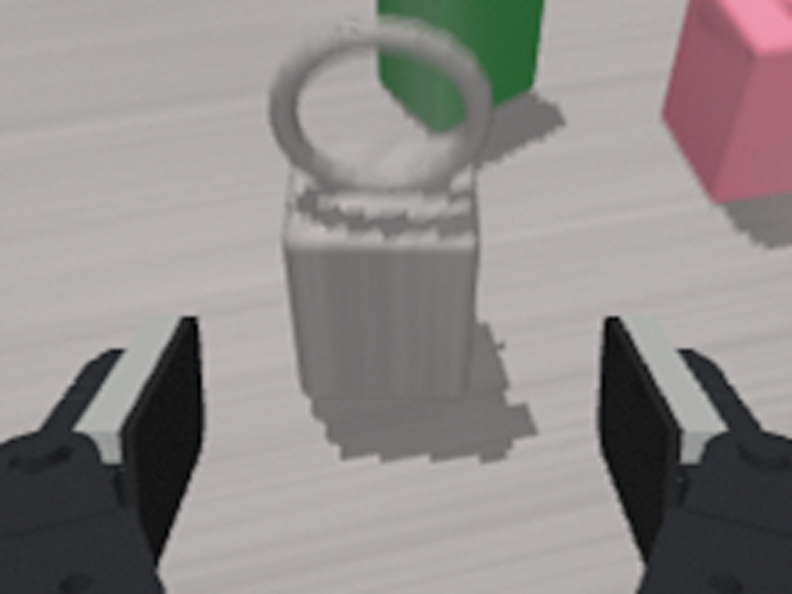

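The weight is square-on between the pads; its front-bottom corners are at (302,395) and (470,395), front-top at (286,245) and (478,245).

Run:
```python
from h import *
f=lambda u,v:(150+u/3.6,140+v/3.6)
for z,l,r_ in ((0,(302,395),(470,395)),(50,(286,247),(478,247))):
    a,b=onplane("wrist",f(*l),z),onplane("wrist",f(*r_),z); d=b-a; y=np.arctan2(d[1],d[0])+np.pi/2
    print(a,b,np.linalg.norm(d),np.degrees(y),"cen",(a+b)/2+15*np.array([np.cos(y),np.sin(y)]))
```

```text
[ 542.70513734 -136.54841091] [ 534.88608264 -170.25667986] 34.60325146217709 -13.059512803451629 cen [ 553.40764825 -156.79199047]
[ 539.17593516 -136.82906332] [ 531.89494296 -168.19783567] 32.20268196608635 -13.067508080251127 cen [ 550.1470042  -155.90493356]
```

Run:
```python
from h import *
go((553,-156.5,28),RT(-13,30),True)
```

```text
t 2.1 tcp [ 515.7 -150.4   46.9] F [ 1.8 -1.1 -2.9] rows 1.2 
 {'x': 0.054, 'y': -0.049, 'z': 1.223, 'ax': 0.008, 'ay': 0.03, 'az': -0.007}
```

>>> {"op": "drive_tool", "data": {"plan": [{"x": 0,"y": 0,"z": 0,"ax": 0,"ay": 0,"az": 0,"hand": 60},{"x": 0,"y": 0,"z": 0,"ax": 0,"ay": 0,"az": 0,"hand": 60}]}}

```text
clock: 2.3
eef_pos: [513.2, -151.1, 55.4]
tcp_rot: [-3.14, -1.05, -0.23]
contact_force: [-0.7, -0.4, 0.1]
opening: 0.704
grasp_force: 0.0
```

Run:
```python
from h import *
go((553,-156.5,28),RT(-13,30),True)
s=monitor.sense(); print(s["qpos"].round(3),s["qvel"].round(3))
```

```text
t 2.3 tcp [ 513.2 -151.1   55.4] F [-0.7 -0.4  0.1] rows 1.4 
 {'x': -0.077, 'y': -0.076, 'z': 1.346, 'ax': 0.018, 'ay': -0.023, 'az': -0.017}
[-0.364  0.783  2.572  3.019  1.261 -1.6  ] [-0.006 -0.045  0.016  0.011  0.005 -0.006]
```

>>> {"op": "drive_tool", "data": {"plan": [{"x": 0,"y": 0,"z": 0.4,"ax": 0,"ay": 0,"az": 0,"hand": 60},{"x": 0,"y": -0.01,"z": 0.8,"ax": 0,"ay": 0,"az": 0,"hand": 60},{"x": 0,"y": -0.02,"z": 1.15,"ax": 0,"ay": 0,"az": 0,"hand": 60},{"x": 0,"y": -0.02,"z": 1.4,"ax": 0,"ay": 0,"az": 0,"hand": 60},{"x": 0,"y": -0.02,"z": 1.4,"ax": 0,"ay": 0,"az": 0,"hand": 60},{"x": 0,"y": -0.02,"z": 1.4,"ax": 0,"ay": 0,"az": 0,"hand": 60},{"x": 0,"y": -0.02,"z": 1.4,"ax": 0,"ay": 0,"az": 0,"hand": 60}]}}

```text
clock: 3.0
eef_pos: [571.8, -163.5, 20.1]
tcp_rot: [3.14, -1.049, -0.228]
contact_force: [-0.3, -0.2, 0.0]
opening: 0.703
grasp_force: 0.0
```

Run:
```python
from h import *
go((557,-158,28),RT(-13,30),True)
im=imaging.grab_frame("wrist"); cv2.imwrite("raw_w3.png",im[:,:,::-1]); cv2.imwrite("pics/w3.png",crop(im[:,:,::-1],150,140,220,165,3.6))
```

```text
t 3.0 tcp [ 571.8 -163.5   20.1] F [-0.3 -0.2  0. ] rows 0.1 
 {'x': -0.02, 'y': -0.041, 'z': 0.03, 'ax': 0.024, 'ay': -0.013, 'az': -0.006}
```

View pics/w3.png

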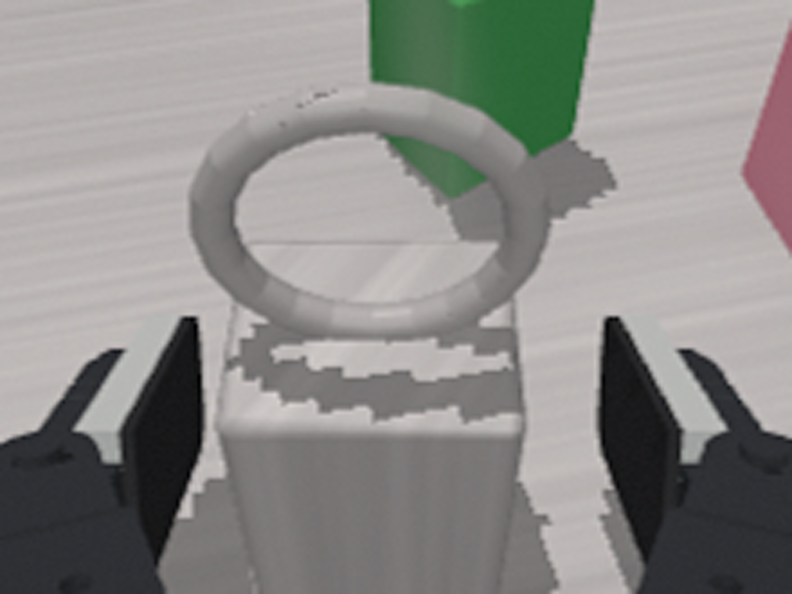

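The ring and block are just ahead of the pads, block centre at column 370 and pad middle at 401, so a shift of about 3.6 mm to the left is needed.

Run:
```python
from h import *
f=lambda u,v:(150+u/3.6,140+v/3.6)
s=monitor.sense();print(s["eef_pos"],s["qvel"].round(3))
for z,l,r_ in ((50,(218,430),(524,430)),(50,(240,242),(505,242))):
    a,b=onplane("wrist",f(*l),z),onplane("wrist",f(*r_),z); d=b-a; y=np.arctan2(d[1],d[0])+np.pi/2
    print((a+b)/2,np.linalg.norm(d),np.degrees(y))
```

```text
[ 571.79586418 -163.43940519   19.8175729 ] [ 0.004  0.009 -0.004  0.     0.    -0.002]
[ 541.83192868 -153.7341852 ] 34.260856356590644 -13.102828365864228
[ 569.3671995 -159.7681818] 34.985110667132794 -13.09805560613064
```

>>> {"op": "drive_tool", "data": {"plan": [{"x": 0,"y": -0.06,"z": 0,"ax": 0,"ay": 0,"az": 0,"hand": 60},{"x": 0,"y": -0.06,"z": 0,"ax": 0,"ay": 0,"az": 0,"hand": 45},{"x": 0,"y": -0.06,"z": 0,"ax": 0,"ay": 0,"az": 0,"hand": 25},{"x": 0,"y": -0.06,"z": 0,"ax": 0,"ay": 0,"az": 0,"hand": 25},{"x": 0,"y": -0.06,"z": 0,"ax": 0,"ay": 0,"az": 0,"hand": 25},{"x": 0,"y": -0.06,"z": 0,"ax": 0,"ay": 0,"az": 0,"hand": 25},{"x": 0,"y": -0.06,"z": 0,"ax": 0,"ay": 0,"az": 0,"hand": 25},{"x": 0,"y": -0.06,"z": 0,"ax": 0,"ay": 0,"az": 0,"hand": 25}], "grip_force": 70}}

```text
clock: 3.85
eef_pos: [573.2, -160.4, 19.3]
tcp_rot: [3.14, -1.048, -0.227]
contact_force: [-1.0, 2.0, 2.6]
opening: 0.415
grasp_force: 69.5
```

Run:
```python
from h import *
s=monitor.sense(); R0=Ro.from_euler("xyz",s["tcp_rot"]).as_matrix(); print(s["eef_pos"],s["opening"],s["grasp_force"],s["contact_force"])
w=s["eef_pos"]; print("lift 200 in tool units",R0.T@[0,0,4])
# ring top in tool frame (world ring top at block centre,85)
print("ring in tool",R0.T@(np.array((555.6,-156.8,85))-w))
```

```text
[ 573.20670092 -160.41209316   19.26387826] 0.4147772579775336 69.52889800071716 [-1.04773153  2.03953468  2.58548319]
lift 200 in tool units [ 3.46660485e+00  3.08223910e-03 -1.99565560e+00]
ring in tool [ 48.00592658   0.52598843 -48.36770808]
```

```bash
cat >> h.py <<'E'
RING=np.array([48.,.5,-48.4]); YS=-9.5
def goring(p,yaw=YS,down=30):
    R=RT(yaw,down); go(np.array(p,float)-R@RING,R)
E
python3 - <<'E'
from h import *
goring((551-90*.986,147+90*.165,212))
E
```

```text
t 3.85 tcp [ 573.2 -160.4   19.3] F [-1.   2.   2.6] rows 7.1 
 {'x': 0.575, 'y': -5.805, 'z': -4.1, 'ax': 0.525, 'ay': -0.012, 'az': -0.294}
```

>>> {"op": "drive_tool", "data": {"plan": [{"x": 0.35,"y": 0,"z": -0.2,"ax": 0,"ay": 0,"az": 0,"hand": 25},{"x": 0.86,"y": 0,"z": -0.5,"ax": 0,"ay": 0,"az": 0,"hand": 25},{"x": 1.38,"y": 0,"z": -0.8,"ax": 0,"ay": 0,"az": 0,"hand": 25},{"x": 1.9,"y": 0,"z": -1.1,"ax": 0,"ay": 0,"az": 0,"hand": 25},{"x": 2.2,"y": 0,"z": -1.27,"ax": 0,"ay": 0,"az": 0,"hand": 25},{"x": 2.2,"y": 0,"z": -1.27,"ax": 0,"ay": 0,"az": 0,"hand": 25}]}}

```text
clock: 4.45
eef_pos: [573.7, -160.9, 148.8]
tcp_rot: [3.139, -1.052, -0.228]
contact_force: [-1.8, -0.3, -2.4]
opening: 0.417
grasp_force: 70.5
```

Run:
```python
from h import *
goring((551-90*.986,147+90*.165,212)); s=monitor.sense(); print(s["qpos"].round(2),s["opening"],s["grasp_force"])
```

```text
t 4.45 tcp [ 573.7 -160.9  148.8] F [-1.8 -0.3 -2.4] rows 6.7 
 {'x': -1.667, 'y': -5.811, 'z': -2.829, 'ax': 0.536, 'ay': -0.046, 'az': -0.295}
[-0.32  0.42  2.47  3.03  0.8  -1.54] 0.41681623376903526 70.46340107917786
```

>>> {"op": "drive_tool", "data": {"plan": [{"x": -0.2,"y": -0.7,"z": -0.35,"ax": 0.07,"ay": 0,"az": -0.04,"hand": 25},{"x": -0.4,"y": -1.4,"z": -0.7,"ax": 0.14,"ay": 0,"az": -0.08,"hand": 25},{"x": -0.6,"y": -2.2,"z": -1.05,"ax": 0.21,"ay": 0,"az": -0.12,"hand": 25},{"x": -0.85,"y": -3.0,"z": -1.4,"ax": 0.28,"ay": 0,"az": -0.15,"hand": 25},{"x": -1.05,"y": -3.8,"z": -1.8,"ax": 0.35,"ay": 0,"az": -0.2,"hand": 25},{"x": -1.25,"y": -4.5,"z": -2.2,"ax": 0.42,"ay": 0,"az": -0.24,"hand": 25},{"x": -1.45,"y": -5.2,"z": -2.5,"ax": 0.48,"ay": 0,"az": -0.27,"hand": 25},{"x": -1.67,"y": -5.8,"z": -2.83,"ax": 0.53,"ay": -0.03,"az": -0.3,"hand": 25}]}}

```text
clock: 5.25
eef_pos: [477.8, 160.5, 142.8]
tcp_rot: [3.135, -1.044, -0.16]
contact_force: [1.6, 0.5, -2.3]
opening: 0.417
grasp_force: 71.1
```

Run:
```python
from h import *
goring((551-90*.986,147+90*.165,212)); s=monitor.sense(); print(s["qpos"].round(2),s["opening"],s["grasp_force"])
print(proj("wrist",(551,147,207)))
```

```text
t 5.25 tcp [477.8 160.5 142.8] F [ 1.6  0.5 -2.3] rows 0.1 
 {'x': 0.084, 'y': 0.014, 'z': 0.006, 'ax': 0.015, 'ay': 0.032, 'az': 0.029}
[ 0.84  0.43  2.51  4.27  0.94 -1.79] 0.4165257449701218 71.10078692436218
[262.4676757   69.25952827]
```

>>> {"op": "drive_tool", "data": {"plan": [{"x": 0,"y": 0,"z": 0,"ax": 0,"ay": 0,"az": 0,"hand": 25},{"x": 0,"y": 0,"z": 0,"ax": 0,"ay": 0,"az": 0,"hand": 25},{"x": 0,"y": 0,"z": 0,"ax": 0,"ay": 0,"az": 0,"hand": 25},{"x": 0,"y": 0,"z": 0,"ax": 0,"ay": 0,"az": 0,"hand": 25}]}}

```text
clock: 5.65
eef_pos: [479.1, 157.0, 143.7]
tcp_rot: [3.138, -1.045, -0.165]
contact_force: [-0.2, -0.4, -4.3]
opening: 0.416
grasp_force: 71.3
```

```bash
cat > look.py <<'E'
from h import *
import sys
k=sys.argv[1]
w=imaging.grab_frame("wrist")[:,:,::-1]; s=imaging.grab_frame("side")[:,:,::-1]
cv2.imwrite(f"raw_wr{k}.png",w); cv2.imwrite(f"raw_si{k}.png",s)
o=np.zeros((600,800,3),np.uint8); o[:,:396]=crop(w,195,0,132,200,3); b=crop(s,225,165,50,75,8); o[:,400:]=b
cv2.imwrite(f"pics/l{k}.png",o); print(monitor.sense()["eef_pos"].round(1))
E
python3 look.py 1
```

```text
[479.3 157.2 144. ]
```

View pics/l1.png

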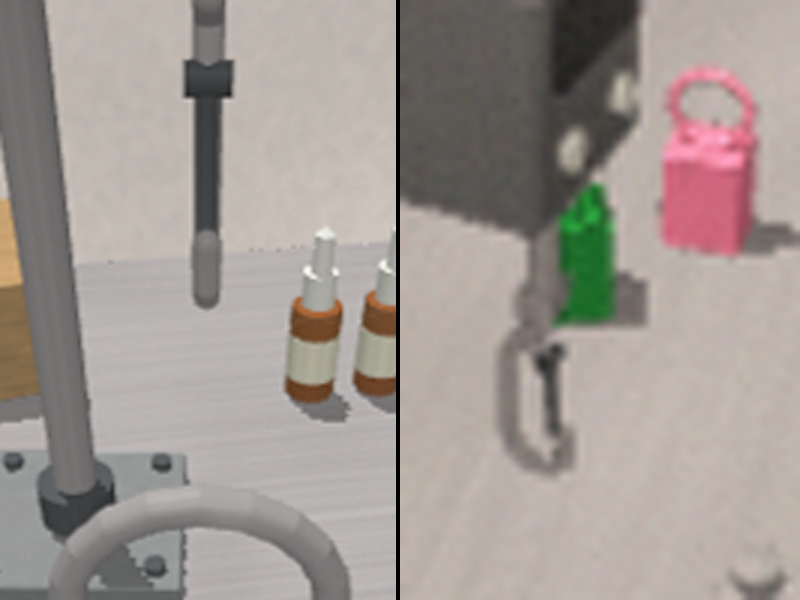

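The wrist view shows the hook dead ahead: nose top (206,232), bow bottom (206,307), hinge (208,78), ring-wire top middle (200,506). In the side crop the nose tip is at (563,430), hinge (549,352) and bow bottom (547,472).

Run:
```python
from h import *
from scipy.optimize import least_squares
fw=lambda u,v:np.array((195+u/3,v/3)); fs=lambda u,v:np.array((225+(u-400)/8,165+v/8))
yaw=np.radians(YS); Rz=Ro.from_euler("z",yaw).as_matrix()
pts=[((0,0,0),fw(206,233),fs(563,430)),((6,0,25),fw(208,78),fs(549,352)),((10,0,-19.5),fw(206,307),fs(547,472))]
for name,wt in (("both",(1,1)),("wrist",(1,0)),("side",(0,1))):
    def f(p):
        e=[]
        for o,a,b in pts:
            X=p+Rz@np.array(o,float); e+=[*(wt[0]*(proj("wrist",X)-a)),*(wt[1]*(proj("side",X)-b))]
        return e
    s=least_squares(f,[551,147,207]); print(name,s.x.round(1),np.round(s.fun,1))
s=monitor.sense();R0=Ro.from_euler("xyz",s["tcp_rot"]).as_matrix(); X=s["eef_pos"]+R0@RING
print("ring by fk",X,proj("wrist",X),"seen",fw(200,506), "F",s["contact_force"])
M=P("wrist")
```

```text
both [549.8 143.  204.4] [ 0.2  0.2  1.2 -0.4 -0.2  0.9  0.7  0.6 -0.2 -1.5 -0.5 -0.5]
wrist [545.  143.8 206.1] [ 0.3  0.6  0.  -0.  -0.1 -0.2  0.   0.  -0.2 -0.5  0.  -0. ]
side [540.8 179.2 233.3] [-0.  -0.   0.8 -0.2 -0.  -0.   0.2  0.3 -0.  -0.  -1.1 -0.1]
ring by fk [461.66963113 159.73834106 209.83655781] [260.7729813  170.44977561] seen [261.66666667 168.66666667] F [-0.2807515  -0.26534689 -3.47120769]
```

>>> {"op": "drive_tool", "data": {"plan": [{"x": 0.15,"y": 0.01,"z": 0.26,"ax": 0,"ay": 0,"az": 0,"hand": 25},{"x": 0.3,"y": 0.02,"z": 0.52,"ax": 0,"ay": 0,"az": 0,"hand": 25},{"x": 0.45,"y": 0.03,"z": 0.78,"ax": 0,"ay": 0,"az": 0,"hand": 25},{"x": 0.58,"y": 0.04,"z": 1.0,"ax": 0,"ay": 0,"az": 0,"hand": 25},{"x": 0.66,"y": 0.04,"z": 1.14,"ax": 0,"ay": 0,"az": 0,"hand": 25},{"x": 0.7,"y": 0.04,"z": 1.21,"ax": 0,"ay": 0,"az": 0,"hand": 25},{"x": 0.7,"y": 0.04,"z": 1.21,"ax": 0,"ay": 0,"az": 0,"hand": 25},{"x": 0.7,"y": 0.04,"z": 1.21,"ax": 0,"ay": 0,"az": 0,"hand": 25}]}}

```text
clock: 6.55
eef_pos: [547.2, 145.4, 144.0]
tcp_rot: [3.14, -1.045, -0.165]
contact_force: [0.4, 0.3, -3.6]
opening: 0.411
grasp_force: 71.2
```

```bash
sed -i 's/crop(w,195,0,132,200,3)/crop(w,212,50,99,150,4)/' look.py; python3 look.py 2; python3 -c "
from h import *
s=monitor.sense();print(s['qpos'].round(2),s['contact_force'].round(1),s['tcp_rot'])"
```

```text
[547.1 145.9 144. ]
[ 0.65  0.44  2.43  4.11  0.87 -1.83] [ 0.   0.  -3.2] [ 3.14044346 -1.04490341 -0.16395214]
```

View pics/l2.png

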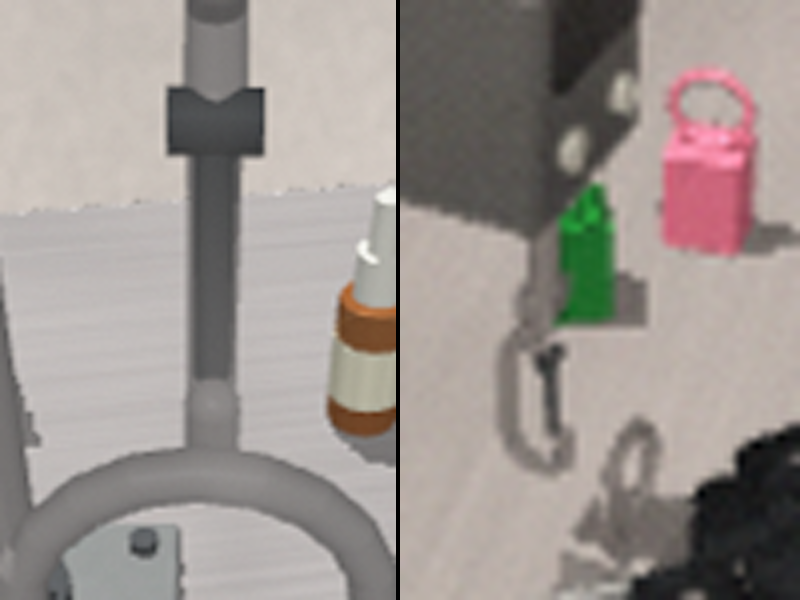

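Wrist half: nose top (212,378), hinge (215,121), ring-wire apex middle (203,475). Side half: ring at (632,460), still short of the hook mouth at (563,425).

Run:
```python
from h import *
from scipy.optimize import least_squares
fw=lambda u,v:np.array((195+u/3,v/3)); fw2=lambda u,v:np.array((212+u/4,50+v/4)); fs=lambda u,v:np.array((225+(u-400)/8,165+v/8))
s=monitor.sense(); Pn=P("wrist"); K=np.array(imaging.camera_info("wrist")["mtx"])
T=lambda p,e:np.r_[np.c_[Ro.from_euler("xyz",e).as_matrix(),p],[[0,0,0,1]]]
T2=T(s["eef_pos"],s["tcp_rot"]); T1=T([479.2,157.1,143.9],[3.138,-1.045,-.165])
P1=Pn@T2@np.linalg.inv(T1); Ps=P("side")
pj=lambda M,X:(lambda q:q[:2]/q[2])(M@np.append(X,1))
Rz=Ro.from_euler("z",YS,degrees=True).as_matrix()
V=[(P1,(0,0,0),fw(206,233)),(P1,(6,0,25),fw(208,78)),(P1,(10,0,-19.5),fw(206,307)),(Pn,(0,0,0),fw2(212,378)),(Pn,(6,0,25),fw2(215,121))]
sol=least_squares(lambda p:np.ravel([pj(M,p+Rz@np.array(o,float))-u for M,o,u in V]),[548,143,205]); print(sol.x,sol.fun.round(1))
sol2=least_squares(lambda p:np.ravel([pj(M,p+Rz@np.array(o,float))-u for M,o,u in V[3:]]),[548,143,205]); print(sol2.x,sol2.fun.round(1))
rg=least_squares(lambda q:(lambda X:np.r_[pj(Pn,X)-fw2(203,475),(q-RING)*.1])((T2@np.append(q,1))[:3]),RING).x
X=(T2@np.append(rg,1))[:3]; print("ring tool",rg,"world",X, "stand offset from mouth", Rz.T@(X-sol.x-[0,0,5]), Rz.T@(X-sol2.x-[0,0,5]))
# side check of ring-vs-nose: predicted side pixels
print("side ring",proj("side",X),fs(632,425),"nose",proj("side",sol.x),fs(563,430))
```

```text
[552.1095261  142.64798788 203.67201454] [ 0.  -0.6 -0.4  0.8 -0.4 -2.4  0.3  1.   0.2  0.3]
[553.40102997 142.50932259 203.23362648] [ 0.1  0.  -0.1 -0. ]
ring tool [ 48.5873898    1.19441919 -48.29753331] world [529.7423036  147.59676474 210.30865497] stand offset from mouth [-22.87725327   1.18925084   1.63664042] [-24.17393132   1.1128548    2.07502849]
side ring [253.98932026 218.96688627] [254.    218.125] nose [245.64667094 218.38001369] [245.375 218.75 ]
```

>>> {"op": "drive_tool", "data": {"plan": [{"x": 0.03,"y": 0.02,"z": 0.07,"ax": 0,"ay": 0,"az": 0,"hand": 25},{"x": 0.07,"y": 0.02,"z": 0.14,"ax": 0,"ay": 0,"az": 0,"hand": 25},{"x": 0.11,"y": 0.02,"z": 0.21,"ax": 0,"ay": 0,"az": 0,"hand": 25},{"x": 0.15,"y": 0.02,"z": 0.28,"ax": 0,"ay": 0,"az": 0,"hand": 25},{"x": 0.188,"y": 0.02,"z": 0.353,"ax": 0,"ay": 0,"az": 0,"hand": 25},{"x": 0.188,"y": 0.02,"z": 0.353,"ax": 0,"ay": 0,"az": 0,"hand": 25},{"x": 0.188,"y": 0.02,"z": 0.353,"ax": 0,"ay": 0,"az": 0,"hand": 25}]}}

```text
clock: 7.35
eef_pos: [567.1, 141.4, 143.4]
tcp_rot: [3.141, -1.045, -0.165]
contact_force: [-0.5, -0.2, -2.6]
opening: 0.412
grasp_force: 71.2
```

```bash
cat > st.py <<'E'
from h import *
s=monitor.sense(); Rz=Ro.from_euler("z",YS,degrees=True).as_matrix(); T=Ro.from_euler("xyz",s["tcp_rot"]).as_matrix()
X=s["eef_pos"]+T@[48.6,1.2,-48.3]
print("t",round(s["clock"],2),"ring rel mouth0 (stand)",(Rz.T@(X-[552.1,142.6,208.7])).round(2),"F stand",(Rz.T@s["contact_force"]).round(2),"q4",s["qpos"][3].round(2),"rot",s["tcp_rot"].round(3),"M",s["wrist_torque"].round(2))
E
python3 st.py
```

```text
t 7.35 ring rel mouth0 (stand) [-2.36  0.11  0.98] F stand [-0.51 -0.26 -2.64] q4 4.07 rot [ 3.141 -1.045 -0.165] M [ 0.15  0.87 -0.05]
```

>>> {"op": "drive_tool", "data": {"plan": [{"x": 0.02,"y": 0,"z": 0.035,"ax": 0,"ay": 0,"az": 0,"hand": 25},{"x": 0.04,"y": 0,"z": 0.07,"ax": 0,"ay": 0,"az": 0,"hand": 25},{"x": 0.06,"y": 0,"z": 0.104,"ax": 0,"ay": 0,"az": 0,"hand": 25},{"x": 0.08,"y": 0,"z": 0.139,"ax": 0,"ay": 0,"az": 0,"hand": 25},{"x": 0.08,"y": 0,"z": 0.139,"ax": 0,"ay": 0,"az": 0,"hand": 25},{"x": 0.08,"y": 0,"z": 0.139,"ax": 0,"ay": 0,"az": 0,"hand": 25}]}}

```text
clock: 7.95
eef_pos: [575.1, 140.3, 143.5]
tcp_rot: [3.141, -1.046, -0.165]
contact_force: [-0.1, 0.1, -3.1]
opening: 0.415
grasp_force: 71.2
```

```bash
python3 st.py
```

```text
t 7.95 ring rel mouth0 (stand) [5.69 0.31 1.08] F stand [-0.16  0.09 -3.1 ] q4 4.06 rot [ 3.141 -1.046 -0.165] M [ 0.09  0.81 -0.01]
```

```bash
cat >> st.py <<'E'
w=imaging.grab_frame("wrist"); cv2.imwrite(f"raw_t{s['clock']:.2f}.png",w[:,:,::-1])
# hinge: wide dark cylinder: per-row count of dark pixels near the hook column
m=(w[:,235:295].max(2)<85).sum(1); rows=np.where(m[:150]>=18)[0]
print("hinge rows",rows.min() if len(rows) else None,rows.max() if len(rows) else None,"width",m[rows].max() if len(rows) else m[:120].max())
E
python3 st.py
python3 - <<'E'
import cv2,numpy as np
w=cv2.imread("raw_wr2.png"); m=(w[:,235:295].max(2)<85).sum(1); rows=np.where(m[:150]>=18)[0]; print(rows,m[rows])
E
```

```text
t 7.95 ring rel mouth0 (stand) [5.69 0.31 1.08] F stand [-0.16  0.09 -3.1 ] q4 4.06 rot [ 3.141 -1.046 -0.165] M [ 0.09  0.81 -0.01]
hinge rows 102 116 width 28
[75 76 77 78 79 80 81 82 83 84 85 86 87 88] [21 24 24 24 24 24 24 24 24 24 24 24 24 18]
```

>>> {"op": "drive_tool", "data": {"plan": [{"x": 0.02,"y": 0,"z": 0.035,"ax": 0,"ay": 0,"az": 0,"hand": 25},{"x": 0.04,"y": 0,"z": 0.07,"ax": 0,"ay": 0,"az": 0,"hand": 25},{"x": 0.06,"y": 0,"z": 0.104,"ax": 0,"ay": 0,"az": 0,"hand": 25},{"x": 0.06,"y": 0,"z": 0.104,"ax": 0,"ay": 0,"az": 0,"hand": 25},{"x": 0.06,"y": 0,"z": 0.104,"ax": 0,"ay": 0,"az": 0,"hand": 25}]}}

```text
clock: 8.5
eef_pos: [581.1, 139.2, 143.5]
tcp_rot: [3.141, -1.046, -0.165]
contact_force: [-0.5, 0.8, -4.3]
opening: 0.415
grasp_force: 71.2
```

```bash
python3 st.py
```

```text
t 8.5 ring rel mouth0 (stand) [11.72  0.26  1.06] F stand [-0.62  0.75 -4.35] q4 4.05 rot [ 3.141 -1.046 -0.165] M [0.15 0.86 0.02]
hinge rows 101 116 width 28
```

>>> {"op": "drive_tool", "data": {"plan": [{"x": 0.02,"y": 0,"z": 0.035,"ax": 0,"ay": 0,"az": 0,"hand": 25},{"x": 0.04,"y": 0,"z": 0.07,"ax": 0,"ay": 0,"az": 0,"hand": 25},{"x": 0.06,"y": 0,"z": 0.104,"ax": 0,"ay": 0,"az": 0,"hand": 25},{"x": 0.06,"y": 0,"z": 0.104,"ax": 0,"ay": 0,"az": 0,"hand": 25},{"x": 0.06,"y": 0,"z": 0.104,"ax": 0,"ay": 0,"az": 0,"hand": 25}]}}

```text
clock: 9.05
eef_pos: [587.0, 138.3, 143.5]
tcp_rot: [3.141, -1.046, -0.165]
contact_force: [0.1, -0.6, -3.1]
opening: 0.412
grasp_force: 71.2
```

```bash
python3 st.py
```

```text
t 9.05 ring rel mouth0 (stand) [17.7   0.29  1.06] F stand [ 0.17 -0.57 -3.1 ] q4 4.04 rot [ 3.141 -1.046 -0.165] M [ 0.14  0.82 -0.  ]
hinge rows 101 116 width 28
```

>>> {"op": "drive_tool", "data": {"plan": [{"x": 0.02,"y": 0,"z": 0.035,"ax": 0,"ay": 0,"az": 0,"hand": 25},{"x": 0.04,"y": 0,"z": 0.07,"ax": 0,"ay": 0,"az": 0,"hand": 25},{"x": 0.05,"y": 0,"z": 0.087,"ax": 0,"ay": 0,"az": 0,"hand": 25},{"x": 0.05,"y": 0,"z": 0.087,"ax": 0,"ay": 0,"az": 0,"hand": 25},{"x": 0.05,"y": 0,"z": 0.087,"ax": 0,"ay": 0,"az": 0,"hand": 25}]}}

```text
clock: 9.6
eef_pos: [591.7, 137.4, 143.3]
tcp_rot: [3.141, -1.045, -0.165]
contact_force: [-2.5, -0.0, -4.3]
opening: 0.411
grasp_force: 71.2
```

```bash
python3 st.py
```

```text
t 9.6 ring rel mouth0 (stand) [22.53  0.21  0.84] F stand [-2.44 -0.42 -4.29] q4 4.03 rot [ 3.141 -1.045 -0.165] M [0.12 0.93 0.01]
hinge rows 104 119 width 28
```

```bash
cat >> st.py <<'E'
# ring offset behind mouth from hinge row (hinge = mouth+(6,0,20))
from scipy.optimize import brentq
def off(row,dz=X[2]-208.7):
    return brentq(lambda d:proj("wrist",X+Rz@np.array([6-d,0,20-dz]))[1]-row,-40,30)
if len(rows): print("ring behind mouth ~",round(off((rows.min()+rows.max())/2),2), "(l2 row 81.5 ->",round(off(81.5),2),")","contact row 108.5 ->",round(off(108.5),2))
E
python3 st.py
```

```text
t 9.65 ring rel mouth0 (stand) [22.5   0.26  0.83] F stand [-2.16 -0.07 -3.87] q4 4.03 rot [ 3.141 -1.045 -0.165] M [0.17 0.9  0.01]
hinge rows 104 120 width 28
ring behind mouth ~ 1.7 (l2 row 81.5 -> -20.21 ) contact row 108.5 -> -0.47
```

>>> {"op": "drive_tool", "data": {"plan": [{"x": 0.01,"y": 0,"z": 0.017,"ax": 0,"ay": 0,"az": 0,"hand": 25},{"x": 0.02,"y": 0,"z": 0.035,"ax": 0,"ay": 0,"az": 0,"hand": 25},{"x": 0.03,"y": 0,"z": 0.052,"ax": 0,"ay": 0,"az": 0,"hand": 25},{"x": 0.03,"y": 0,"z": 0.052,"ax": 0,"ay": 0,"az": 0,"hand": 25},{"x": 0.03,"y": 0,"z": 0.052,"ax": 0,"ay": 0,"az": 0,"hand": 25}]}}

```text
clock: 10.2
eef_pos: [594.7, 136.9, 143.3]
tcp_rot: [3.141, -1.045, -0.165]
contact_force: [-3.5, 0.3, -4.1]
opening: 0.418
grasp_force: 71.3
```

```bash
python3 st.py
```

```text
t 10.2 ring rel mouth0 (stand) [25.58  0.25  0.89] F stand [-3.5  -0.31 -4.1 ] q4 4.03 rot [ 3.141 -1.045 -0.165] M [ 0.2   1.01 -0.07]
hinge rows 109 125 width 24
ring behind mouth ~ 4.6 (l2 row 81.5 -> -20.31 ) contact row 108.5 -> -0.54
```

>>> {"op": "drive_tool", "data": {"plan": [{"x": 0.007,"y": 0,"z": 0.012,"ax": 0,"ay": 0,"az": 0,"hand": 25},{"x": 0.014,"y": 0,"z": 0.024,"ax": 0,"ay": 0,"az": 0,"hand": 25},{"x": 0.014,"y": 0,"z": 0.024,"ax": 0,"ay": 0,"az": 0,"hand": 25},{"x": 0.014,"y": 0,"z": 0.024,"ax": 0,"ay": 0,"az": 0,"hand": 25}]}}

```text
clock: 10.65
eef_pos: [596.1, 136.7, 143.4]
tcp_rot: [3.141, -1.045, -0.165]
contact_force: [-3.4, -0.2, -3.4]
opening: 0.413
grasp_force: 71.3
```

```bash
python3 st.py
python3 - <<'E'
import cv2,glob,os,numpy as np
f=sorted(glob.glob("raw_t*.png"),key=os.path.getmtime)[-1]; w=cv2.imread(f)
a=cv2.resize(w[70:220,212:312],None,fx=4,fy=4,interpolation=cv2.INTER_CUBIC); o=a
cv2.imwrite("pics/l3.png",o)
E
```

```text
t 10.65 ring rel mouth0 (stand) [27.01  0.25  0.96] F stand [-3.27 -0.78 -3.43] q4 4.03 rot [ 3.141 -1.045 -0.165] M [ 0.14  0.94 -0.05]
hinge rows 112 127 width 24
ring behind mouth ~ 5.88 (l2 row 81.5 -> -20.52 ) contact row 108.5 -> -0.7
```

View pics/l3.png

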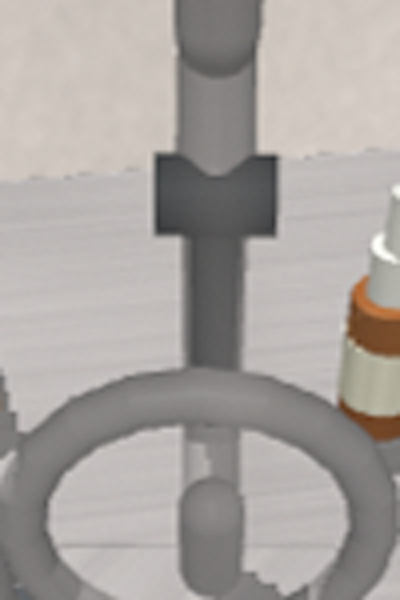

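The picture shows the ring wire (200,397) past the nose (210,480) with the gate pressed inward. I add 0.8 mm and start lowering.

>>> {"op": "drive_tool", "data": {"plan": [{"x": 0.008,"y": 0,"z": 0.014,"ax": 0,"ay": 0,"az": 0,"hand": 25},{"x": 0.008,"y": 0,"z": 0.014,"ax": 0,"ay": 0,"az": 0,"hand": 25},{"x": -0.027,"y": 0,"z": 0.034,"ax": 0,"ay": 0,"az": 0,"hand": 25},{"x": -0.061,"y": 0,"z": 0.054,"ax": 0,"ay": 0,"az": 0,"hand": 25},{"x": -0.061,"y": 0,"z": 0.054,"ax": 0,"ay": 0,"az": 0,"hand": 25},{"x": -0.061,"y": 0,"z": 0.054,"ax": 0,"ay": 0,"az": 0,"hand": 25}]}}

```text
clock: 11.3
eef_pos: [597.0, 136.7, 139.2]
tcp_rot: [3.141, -1.045, -0.164]
contact_force: [-2.8, -0.1, -2.8]
opening: 0.413
grasp_force: 71.4
```

```bash
python3 st.py
```

```text
t 11.3 ring rel mouth0 (stand) [27.86  0.39 -3.18] F stand [-2.77 -0.54 -2.81] q4 4.02 rot [ 3.141 -1.045 -0.164] M [0.13 0.86 0.09]
hinge rows 100 117 width 31
ring behind mouth ~ 6.88 (l2 row 81.5 -> -11.05 ) contact row 108.5 -> 6.88
```

>>> {"op": "drive_tool", "data": {"plan": [{"x": -0.035,"y": 0,"z": 0.02,"ax": 0,"ay": 0,"az": 0,"hand": 25},{"x": -0.069,"y": 0,"z": 0.04,"ax": 0,"ay": 0,"az": 0,"hand": 25},{"x": -0.104,"y": 0,"z": 0.06,"ax": 0,"ay": 0,"az": 0,"hand": 25},{"x": -0.104,"y": 0,"z": 0.06,"ax": 0,"ay": 0,"az": 0,"hand": 25},{"x": -0.104,"y": 0,"z": 0.06,"ax": 0,"ay": 0,"az": 0,"hand": 25}]}}

```text
clock: 11.85
eef_pos: [597.2, 136.6, 133.4]
tcp_rot: [3.141, -1.046, -0.165]
contact_force: [-0.4, 0.6, -3.5]
opening: 0.415
grasp_force: 71.3
```

```bash
python3 st.py
```

```text
t 11.85 ring rel mouth0 (stand) [28.01  0.29 -9.02] F stand [-0.51  0.48 -3.51] q4 4.0 rot [ 3.141 -1.046 -0.165] M [0.11 0.76 0.01]
hinge rows 77 99 width 33
ring behind mouth ~ 6.49 (l2 row 81.5 -> 2.38 ) contact row 108.5 -> 17.64
```

>>> {"op": "drive_tool", "data": {"plan": [{"x": -0.03,"y": 0,"z": 0.029,"ax": 0,"ay": 0,"az": 0,"hand": 25},{"x": -0.06,"y": 0,"z": 0.057,"ax": 0,"ay": 0,"az": 0,"hand": 25},{"x": -0.094,"y": 0,"z": 0.077,"ax": 0,"ay": 0,"az": 0,"hand": 25},{"x": -0.094,"y": 0,"z": 0.077,"ax": 0,"ay": 0,"az": 0,"hand": 25},{"x": -0.094,"y": 0,"z": 0.077,"ax": 0,"ay": 0,"az": 0,"hand": 25}]}}

```text
clock: 12.4
eef_pos: [597.9, 136.4, 127.3]
tcp_rot: [3.141, -1.045, -0.165]
contact_force: [-0.4, -0.1, -3.6]
opening: 0.412
grasp_force: 71.2
```

```bash
python3 st.py
```

```text
t 12.4 ring rel mouth0 (stand) [ 28.81   0.29 -15.08] F stand [-0.4  -0.2  -3.58] q4 3.99 rot [ 3.141 -1.045 -0.165] M [0.12 0.7  0.05]
hinge rows 54 79 width 36
ring behind mouth ~ 7.69 (l2 row 81.5 -> 16.5 ) contact row 108.5 -> 28.94
```

Free of lateral load, so the wire is past the gate. I lower 5 mm more onto the bow.

>>> {"op": "drive_tool", "data": {"plan": [{"x": -0.029,"y": 0,"z": 0.027,"ax": 0,"ay": 0,"az": 0,"hand": 25},{"x": -0.063,"y": 0,"z": 0.047,"ax": 0,"ay": 0,"az": 0,"hand": 25},{"x": -0.08,"y": 0,"z": 0.058,"ax": 0,"ay": 0,"az": 0,"hand": 25},{"x": -0.08,"y": 0,"z": 0.058,"ax": 0,"ay": 0,"az": 0,"hand": 25},{"x": -0.08,"y": 0,"z": 0.058,"ax": 0,"ay": 0,"az": 0,"hand": 25}]}}

```text
clock: 12.95
eef_pos: [598.6, 136.4, 122.7]
tcp_rot: [3.141, -1.046, -0.165]
contact_force: [-0.2, 0.2, 1.4]
opening: 0.413
grasp_force: 71.3
```

```bash
python3 st.py
```

```text
t 12.95 ring rel mouth0 (stand) [ 29.39   0.36 -19.71] F stand [-0.25  0.14  1.37] q4 3.98 rot [ 3.141 -1.046 -0.165] M [-0.04  0.23 -0.02]
hinge rows 53 78 width 37Traceback (most recent call last):
  File "st.py", line 13, in <module>
    if len(rows): print("ring behind mouth ~",round(off((rows.min()+rows.max())/2),2), "(l2 row 81.5 ->",round(off(81.5),2),")","contact row 108.5 ->",round(off(108.5),2))
                                                                                                                                                             ~~~^^^^^^^
  File "st.py", line 12, in off
    return brentq(lambda d:proj("wrist",X+Rz@np.array([6-d,0,20-dz]))[1]-row,-40,30)
    r = _zeros._brentq(f, a, b, xtol, rtol, maxiter, args, full_output, disp)
ValueError: f(a) and f(b) must have different signs
```

>>> {"op": "drive_tool", "data": {"plan": [{"x": 0.024,"y": 0,"z": -0.014,"ax": 0,"ay": 0,"az": 0,"hand": 25},{"x": 0.024,"y": 0,"z": -0.014,"ax": 0,"ay": 0,"az": 0,"hand": 25},{"x": 0.024,"y": 0,"z": -0.014,"ax": 0,"ay": 0,"az": 0,"hand": 36},{"x": 0.024,"y": 0,"z": -0.014,"ax": 0,"ay": 0,"az": 0,"hand": 38},{"x": 0.024,"y": 0,"z": -0.014,"ax": 0,"ay": 0,"az": 0,"hand": 42},{"x": 0.024,"y": 0,"z": -0.014,"ax": 0,"ay": 0,"az": 0,"hand": 48},{"x": 0.024,"y": 0,"z": -0.014,"ax": 0,"ay": 0,"az": 0,"hand": 54},{"x": 0.024,"y": 0,"z": -0.014,"ax": 0,"ay": 0,"az": 0,"hand": 60}]}}

```text
clock: 13.8
eef_pos: [598.4, 136.3, 123.8]
tcp_rot: [3.141, -1.045, -0.165]
contact_force: [-0.6, 0.4, -0.1]
opening: 0.701
grasp_force: 0.0
```

```bash
python3 st.py 2>/dev/null
```

```text
t 13.8 ring rel mouth0 (stand) [ 29.27   0.28 -18.59] F stand [-0.63  0.33 -0.06] q4 3.98 rot [ 3.141 -1.045 -0.165] M [ 0.06  0.39 -0.09]
hinge rows 52 77 width 36
```

>>> {"op": "drive_tool", "data": {"plan": [{"x": 0,"y": 0,"z": -0.15,"ax": 0,"ay": 0,"az": 0,"hand": 60},{"x": 0,"y": 0,"z": -0.4,"ax": 0,"ay": 0,"az": 0,"hand": 60},{"x": 0,"y": 0,"z": -0.8,"ax": 0,"ay": 0,"az": 0,"hand": 60},{"x": 0,"y": 0,"z": -1.2,"ax": 0,"ay": 0,"az": 0,"hand": 60},{"x": 0,"y": 0,"z": -1.7,"ax": 0,"ay": 0,"az": 0,"hand": 60},{"x": 0,"y": 0,"z": -2.2,"ax": 0,"ay": 0,"az": 0,"hand": 60},{"x": 0,"y": 0,"z": -2.2,"ax": 0,"ay": 0,"az": 0,"hand": 60},{"x": 0,"y": 0,"z": -2.2,"ax": 0,"ay": 0,"az": 0,"hand": 60}]}}

```text
clock: 14.65
eef_pos: [504.2, 152.7, 179.8]
tcp_rot: [-3.14, -1.046, -0.165]
contact_force: [0.3, -0.0, -0.1]
opening: 0.701
grasp_force: 0.0
```

Run:
```python
from h import *
a=imaging.grab_frame("wrist")[:,:,::-1]; cv2.imwrite("pics/fin.png",crop(a,180,0,170,250,2.35))
```

```text
(no output)
```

I have used up my ten views, so I check that the weight hangs still with numbers only: frame differences and a comparison with the side image from before it was hung.

>>> {"op": "drive_tool", "data": {"plan": [{"x": 0,"y": 0,"z": 0,"ax": 0,"ay": 0,"az": 0,"hand": 60},{"x": 0,"y": 0,"z": 0,"ax": 0,"ay": 0,"az": 0,"hand": 60},{"x": 0,"y": 0,"z": 0,"ax": 0,"ay": 0,"az": 0,"hand": 60},{"x": 0,"y": 0,"z": 0,"ax": 0,"ay": 0,"az": 0,"hand": 60},{"x": 0,"y": 0,"z": 0,"ax": 0,"ay": 0,"az": 0,"hand": 60},{"x": 0,"y": 0,"z": 0,"ax": 0,"ay": 0,"az": 0,"hand": 60},{"x": 0,"y": 0,"z": 0,"ax": 0,"ay": 0,"az": 0,"hand": 60},{"x": 0,"y": 0,"z": 0,"ax": 0,"ay": 0,"az": 0,"hand": 60}]}}

```text
clock: 15.5
eef_pos: [504.5, 152.1, 179.1]
tcp_rot: [3.141, -1.045, -0.165]
contact_force: [-0.8, -0.1, 0.7]
opening: 0.703
grasp_force: 0.0
```

Run:
```python
from h import *
yaw=np.radians(YS); ex=np.array([np.cos(yaw),np.sin(yaw),0])
M0=np.array([552.1,142.6,208.7])
g=lambda:imaging.grab_frame("wrist").astype(int)
fr=[g() for _ in range(8)]
base=M0+ex*29-[0,0,18.6]  # ring top expected
print("ring px",proj("wrist",base),"block bottom",proj("wrist",base-[0,0,85]))
print("max temporal diff",[int(np.abs(f-fr[0])[60:330,190:340].max()) for f in fr[1:]],[round(float(np.abs(f-fr[0])[60:330,190:340].mean()),2) for f in fr[1:]])
# block: edges along the row at mid height of the block
u,v=proj("wrist",base-[0,0,60]); v=int(v); print("row",v,[int(x) for x in fr[0][v,200:330,:].mean(1)[::3]])
u=int(u); print("col",u,[int(x) for x in fr[0][60:330:5,u,:].mean(1)])
s0=cv2.imread("raw_side0.png").astype(int); s1=imaging.grab_frame("side")[:,:,::-1].astype(int)
p=proj("side",base-[0,0,60]).astype(int); print("side block px",p,"diff",np.abs(s1-s0)[p[1]-8:p[1]+9:4,p[0]-8:p[0]+9:4].mean(2).astype(int).tolist())
```

```text
ring px [262.32323911 142.04005307] block bottom [262.01812409 216.60414859]
max temporal diff [38, 41, 40, 40, 40, 41, 38] [0.77, 0.81, 0.82, 0.81, 0.8, 0.78, 0.76]
row 198 [150, 151, 149, 109, 88, 98, 66, 61, 63, 60, 56, 45, 153, 151, 104, 121, 120, 116, 114, 116, 117, 118, 124, 121, 123, 122, 122, 121, 113, 178, 176, 174, 175, 173, 174, 175, 176, 179, 180, 183, 185, 186, 184, 185]
col 262 [114, 113, 99, 111, 102, 124, 124, 78, 70, 77, 78, 79, 82, 83, 84, 96, 130, 117, 118, 178, 176, 177, 170, 153, 177, 118, 132, 118, 118, 117, 117, 117, 116, 116, 171, 170, 174, 176, 169, 115, 115, 116, 119, 116, 115, 116, 151, 181, 146, 178, 177, 182, 44, 46]
side block px [235 237] diff [[3, 35, 3, 68, 11], [34, 2, 10, 71, 11], [50, 48, 50, 78, 21], [38, 48, 55, 82, 25], [28, 54, 57, 82, 4]]
```

```bash
python3 -c "
from rig import r
print(r.sign_off())"
```

```text
the job is handed in; nothing more can be done
None
```

The check weight hangs in the scale's hook with the gripper backed clear, and I handed the job in at about 16 s of the 58 s allowed; pushes on the hook read about 5 N at most, but gate closure is inferred from the side push dropping to zero, and I saw no verdict.

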